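# Kit the vacuum nipples by height

## Task

Line up the four capped vacuum nipples on the kitting rail, standing upright, one centred on each round mark, in order of height: the tallest next to the yellow and black striped end block, and shorter from there to the other end. Do not tip any over, and set each one down rather than dropping it.

Things in the scene. Friction and masses are not known exactly. Their poses are not given: they have to be found in the camera images.
- nipple_red: Loose flanged vacuum nipple (bare metal tube with a flange at the foot and a bright red dust cap on top), standing upright, 45 mm tall in all. Foot flange 44 mm diameter, 6 mm thick; tube 30 mm diameter; bright red cap 44 mm diameter, the top 14 mm: grip it by the cap. Weighs 0.1 to 0.35 kg. Origin: centre of the underside; z runs up its axis.
- nipple_blue: Loose flanged vacuum nipple (bare metal tube with a flange at the foot and a blue dust cap on top), standing upright, 65 mm tall in all. Foot flange 44 mm diameter, 6 mm thick; tube 30 mm diameter; blue cap 44 mm diameter, the top 14 mm: grip it by the cap. Weighs 0.1 to 0.35 kg. Origin: centre of the underside; z runs up its axis.
- nipple_green: Loose flanged vacuum nipple (bare metal tube with a flange at the foot and a green dust cap on top), standing upright, 85 mm tall in all. Foot flange 44 mm diameter, 6 mm thick; tube 30 mm diameter; green cap 44 mm diameter, the top 14 mm: grip it by the cap. Weighs 0.1 to 0.35 kg. Origin: centre of the underside; z runs up its axis.
- nipple_white: Loose flanged vacuum nipple (bare metal tube with a flange at the foot and a white dust cap on top), standing upright, 105 mm tall in all. Foot flange 44 mm diameter, 6 mm thick; tube 30 mm diameter; white cap 44 mm diameter, the top 14 mm: grip it by the cap. Weighs 0.1 to 0.35 kg. Origin: centre of the underside; z runs up its axis.
- mark_a: Fixed round mark, the leftmost (largest y) of four on the kitting rail (flat bar 400 x 80 x 15 mm): black disc 70 mm diameter, 3 mm thick, with a white ring (60 mm outside diameter). Origin: centre of its underside, on top of the rail; its upper face is 3 mm above that, 18 mm above the bench. x points across the rail, y along the row. Marks are 85 mm apart.
- mark_b: Fixed round mark, the second from the left of four on the kitting rail (flat bar 400 x 80 x 15 mm): black disc 70 mm diameter, 3 mm thick, with a white ring (60 mm outside diameter). Origin: centre of its underside, on top of the rail; its upper face is 3 mm above that, 18 mm above the bench. x points across the rail, y along the row. Marks are 85 mm apart.
- mark_c: Fixed round mark, the third from the left of four on the kitting rail (flat bar 400 x 80 x 15 mm): black disc 70 mm diameter, 3 mm thick, with a white ring (60 mm outside diameter). Origin: centre of its underside, on top of the rail; its upper face is 3 mm above that, 18 mm above the bench. x points across the rail, y along the row. Marks are 85 mm apart.
- mark_d: Fixed round mark, the rightmost (smallest y) of four on the kitting rail (flat bar 400 x 80 x 15 mm): black disc 70 mm diameter, 3 mm thick, with a white ring (60 mm outside diameter). Origin: centre of its underside, on top of the rail; its upper face is 3 mm above that, 18 mm above the bench. x points across the rail, y along the row. Marks are 85 mm apart.
- end_tall: Fixed yellow and black striped block, 30 mm along the rail, 70 mm across, 20 mm high, on one end of the rail, 47.5 mm beyond the end mark (centres). The tallest belongs next to it. It may be at either end; a plain grey block is at the other. Origin: centre of its underside, on top of the rail.
Mind the look-alikes: they are no part of the job. Leave any green look-alike of the nipple_red alone.

How it is judged:
By the outcome, as a careful person would: the job done as asked, in the order asked, and still so for the second after the job is handed in, with the robot touching nothing.
It also fails if it takes over 109 s, if anything falls off the work surface, if the arm or the gripper's body presses on something with over 40 N, if the wrist force passes 120 N, or if a joint passes its speed limit or range.

## Robot

A 7-joint arm with a two-finger parallel gripper is mounted at the origin on the work surface. World frame = base frame: x ahead of the robot, y to its left, z up, the work surface at z = 0. Lengths are in m, angles in rad, forces in N, time in s.
With the tool pointing down it reaches from about 0.375 to 0.925 m from the base axis. Payload 3.1 kg.
Tool frame: the origin (TCP) lies at the very end of the fingers, on their centre line; the grasp point (between the pads) lies 19 mm behind it; z points along the fingers, y is the line along which they close (so a half turn about z gives the same grasp; the last joint's range is limited). The gripper opens to 85 mm and grips with 20 to 120 N. Pads are 22 mm wide; open, the fingers measure 114 mm over their backs; the gripper's body (76 mm by 85 mm) begins 54 mm behind the grasp point. The pads swing forward as they close: fully open they stand 13 mm farther back than shut.
Start: joints at [-0.098, 0.383, 0.044, 1.598, -0.018, 1.161, -0.05], TCP at [0.65, 0, 0.231] pointing down, gripper open.
Joint ranges: [-2.61, 2.61], [-0.41, 2.15], [-1.48, 1.57], [0, 2.5], [-1.57, 4.71], [0.05, 1.97], [-2.85, 2.85]. Speed limits (rad/s): [2.79, 2.79, 3.14, 3.14, 3.14, 3.14, 3.14].

## Interface

Orientations are given as a unit quaternion [w, x, y, z].
In Python, from workcell import arm, vision gives the robot as it stands.
- The arm moves only by the shell command python3 -m creep 'ROWS' [FORCE]. ROWS is JSON, a list of rows, each a list of 3 entries, a list of its own where there are three numbers: the gripper's target within -1 to 1 (shut at 1, half-way at 0, fully open at -1), then the shift along the tool's x, y, z as a fraction of full scale, then the turn about the tool's z as a fraction of full scale. A call has 1 to 12 rows; each row shifts and turns the commanded pose from where the row before left it, along the tool's axes as they then stand; what a row does not reach is not made up. Full scale, the value 1, is 80 mm for a shift and 180 degrees for a turn. A row lasts 1/12 s, in which the tool goes at most 41.7 mm and 7.16 degrees, less where a joint would pass 70% of its speed; a pose out of reach is approached as far as the arm can. A call with a number of a shift or a turn outside -1 to 1 is refused whole. A call with a gripper value outside its range is refused whole. The fingers move at their own pace and stop on an object; FORCE is the grip in N (left out, the last holds). Time passes only in rows, so rows that do not move let the fingers close. It gives the time, the measured TCP pose, the force, the opening and the grip force at its end, in the units of the state.
- arm.read_state(): the state, without advancing time (a new reading comes with each control period).
- vision.snapshot(name): name is "scene" or "side" or "wrist"; returns (picture, depth): 480x640x3 uint8, red, green, blue; 480x640 float32, m along the optical axis (not along the pixel's ray), 0 where there is no reading.
- vision.camera_info(name): a dict with "mtx" (3x3 intrinsics, pixels), "R" (3x3) and "t" (3): a world point X has camera coordinates R X + t. Camera axes: x right, y down, z forward; pixel columns grow to the right and rows downward; lengths in m; the calibration is good to about 2 mm. A picture is of the moment at which its call begins: read the wrist's pose just before it. camera_info takes no time and is no camera call; for the wrist camera it gives the pose at the moment of the call.
- arm.sign_off(): hands the job in; it is judged then, once.
The state is a dict: "t": time; "joint_pos": joint angles; "qd": joint speeds; "tau": joint torques, N m; "tool_pos": TCP position; "orientation": TCP orientation; "ft_force": force on the tool from outside, world axes, zero at the start; "torque": the same for the moment, N m; "gripper_width": finger opening in m; "grip_force": force on a finger pad.
Only numpy, scipy, OpenCV 4.12 (cv2) and the standard library are available. Lean on these libraries where they do the work, as an engineer would, in place of code of your own. Each camera call takes 0.05 s, during which the arm holds its last target. There are 200 camera calls.

## Working session

There is one attempt and no reset: what is moved stays moved. The work goes in short steps, Python scripts to look and compute and a shell command to move; the robot and the scene stay as the last step left them, time stands still between calls to the robot, and variables do not carry over. Pictures are saved under pics/ and viewed, at most 14 in all, crops included, and the job is handed in when it is done.

```bash
mkdir -p pics; ls
python3 - <<'E'
from workcell import arm, vision
import cv2
s=arm.read_state(); print({k:s[k] for k in ['t','tool_pos','orientation','gripper_width']})
for n in ['scene','side']:
    p,d=vision.snapshot(n); cv2.imwrite(f'pics/{n}0.png',p[:,:,::-1]); 
    import numpy as np; np.save(f'pics/{n}0.npy',d); i=vision.camera_info(n); np.savez(f'pics/{n}0.npz',**i)
    print(n,-i['R'].T@i['t'],i['mtx'][0])
E
```

```text
pics
{'t': 0.0, 'tool_pos': array([ 6.49060081e-01, -1.06261223e-05,  2.29878891e-01]), 'orientation': array([-0.0008641 ,  0.70707768,  0.70713468, -0.00097132]), 'gripper_width': 0.08514530261521394}
scene [ 0.84575716 -0.42310934  0.80170833] [531.61873304   0.         312.00169376]
side [0.43856786 0.44246987 0.5980918 ] [469.50095465   0.         317.23220324]
```

View pics/scene0.png

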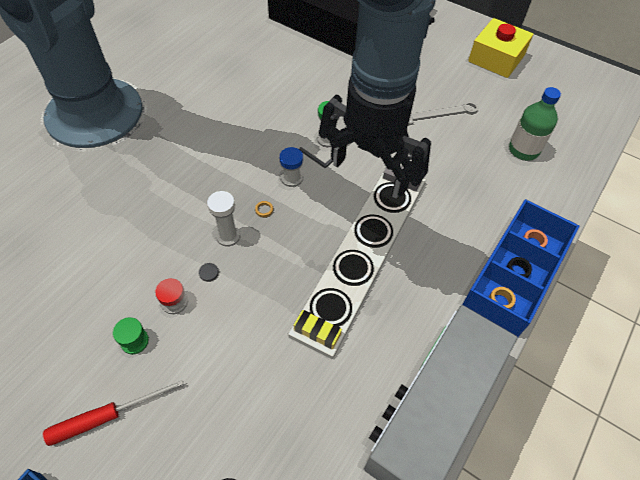

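View pics/side0.png

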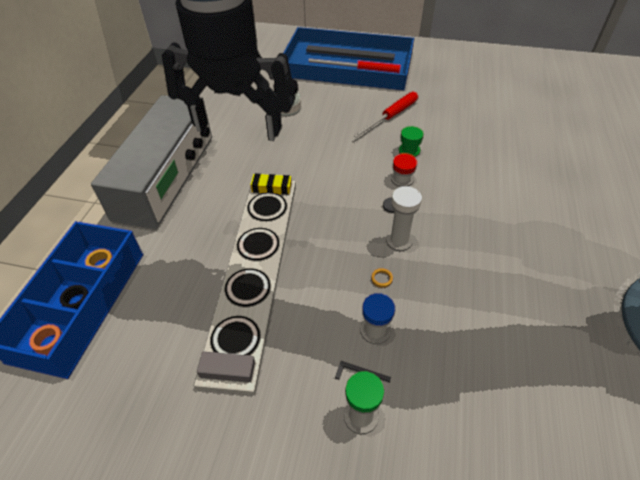

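The four nipples stand in a row along y. In the scene view, red is at (170,292), white (222,205), blue (291,160) and green partly hidden at (325,108). The striped block is at (317,328), on the -y end next to mark_d.

There are two green candidates. In the side view, (365,390) is a tall metal tube with a green cap, which fits nipple_green. (412,138) is short and green all over, so it is the look-alike and I'll leave it alone.

```bash
cat > m.py <<'E'
import numpy as np, cv2
def load(n):
    i=np.load(f'pics/{n}.npz'); return cv2.imread(f'pics/{n}.png'),np.load(f'pics/{n}.npy'),i['mtx'],i['R'],i['t']
def ray(px,z,K,R,t):
    C=-R.T@t; d=(np.c_[np.array(px).reshape(-1,2),np.ones(np.size(px)//2)]@np.linalg.inv(K).T)@R
    return (C+d*((z-C[2])/d[:,2])[:,None])
def cloud(d,K,R,t):
    v,u=np.mgrid[:480,:640]; c=np.stack([(u-K[0,2])/K[0,0]*d,(v-K[1,2])/K[1,1]*d,d],-1)
    return (c-t)@R
def ortho(img,z,K,R,t,x0,y0,s,w,h):  # pixel (u,v)-> x=x0+v*s, y=y0-u*s
    M=K@np.c_[R,t]; A=np.array([[0,s,x0],[-s,0,y0],[0,0,z],[0,0,1]]); H=M@A
    return cv2.warpPerspective(img,np.linalg.inv(H),(w,h))
E
python3 - <<'E'
from m import *
caps={'red':(.045,(170,290),(404,162)),'blue':(.065,(291,157),(378,306)),'green':(.085,(324,106),(365,388)),'white':(.105,(222,202),(407,197)),'look':(.045,(130,330),(412,133))}
for k,n in enumerate(['scene0','side0']):
    im,d,K,R,t=load(n); P=cloud(d,K,R,t)
    for c,v in caps.items():
        g=ray(v[1+k],v[0],K,R,t)[0]
        near=np.hypot(P[...,0]-g[0],P[...,1]-g[1])<.04
        m=near&(abs(P[...,2]-v[0])<.005)&(d>0)
        X=P[m][:,:2].astype(np.float32)
        top=np.percentile(P[near&(d>0)][:,2],98)
        r=cv2.minEnclosingCircle(X) if len(X) else None
        print(n,c,g.round(3),'top',top.round(4),len(X),np.round(r[0],4) if r else '',np.round(r[1],4) if r else '')
    o=ortho(im,.018,K,R,t,.4,.3,.001,600,450); cv2.imwrite(f'pics/o_{n}.png',o)
    G=cv2.cvtColor(o,6); _,b=cv2.threshold(G,60,255,cv2.THRESH_BINARY_INV)
    for q in cv2.findContours(b,cv2.RETR_LIST,2)[0]:
        a=cv2.contourArea(q)
        if 700<a<5000 :
            e=cv2.fitEllipse(q); 
            if e[1][0]/e[1][1]>.85: print('  ell',round(.4+e[0][1]*.001,4),round(.3-e[0][0]*.001,4),np.round(e[1],1),a)
E
python3 -c "
import cv2;a=cv2.imread('pics/o_scene0.png');b=cv2.imread('pics/o_side0.png');import numpy as np
cv2.imwrite('pics/both.png',cv2.resize(np.vstack([a[:400],b[:400]]),(450,600)))
s=cv2.imread('pics/side0.png');cv2.imwrite('pics/crop.png',np.hstack([cv2.resize(s[350:450,310:420],(440,400)),cv2.resize(s[110:210,370:450],(320,400))]))"
```

```text
scene0 red [ 0.444 -0.228  0.045] top 0.0468 555 [ 0.4432 -0.2286] 0.0228
scene0 blue [0.447 0.095 0.065] top 0.0668 367 [0.4451 0.0989] 0.0236
scene0 green [0.433 0.222 0.085] top 0.086 69 [0.4357 0.2202] 0.0205
scene0 white [ 0.434 -0.076  0.105] top 0.1065 479 [ 0.4315 -0.0763] 0.0226
scene0 look [ 0.442 -0.313  0.045] top 0.0467 637 [ 0.4387 -0.3152] 0.0226
  ell 0.6521 -0.0088 [46.5 47.4] 1718.5
  ell 0.6521 -0.009 [62.8 63.3] 3117.0
  ell 0.6526 -0.0097 [67.  68.3] 3589.0
  ell 0.6415 0.0756 [46.7 47.8] 1745.5
  ell 0.6414 0.0752 [62.5 63.2] 3096.0
  ell 0.6419 0.0745 [67.  69.2] 3634.0
  ell 0.6302 0.1606 [57.3 63.9] 1593.0
side0 red [ 0.445 -0.224  0.045] top 0.0458 343 [ 0.4436 -0.2273] 0.0227
side0 blue [0.446 0.098 0.065] top 0.0663 776 [0.4451 0.0991] 0.0225
side0 green [0.445 0.222 0.085] top 0.0866 1181 [0.4454 0.2237] 0.0225
side0 white [ 0.431 -0.073  0.105] top 0.1059 519 [ 0.4311 -0.0757] 0.0227
side0 look [ 0.439 -0.312  0.045] top 0.0457 286 [ 0.4378 -0.3154] 0.024
  ell 0.6648 -0.0929 [43.9 45.2] 1553.5
  ell 0.6541 -0.0086 [44.7 45.4] 1586.5
  ell 0.6436 0.0759 [45.8 46.6] 1671.0
  ell 0.6326 0.1596 [46.1 46.8] 1682.0
```

View pics/crop.png

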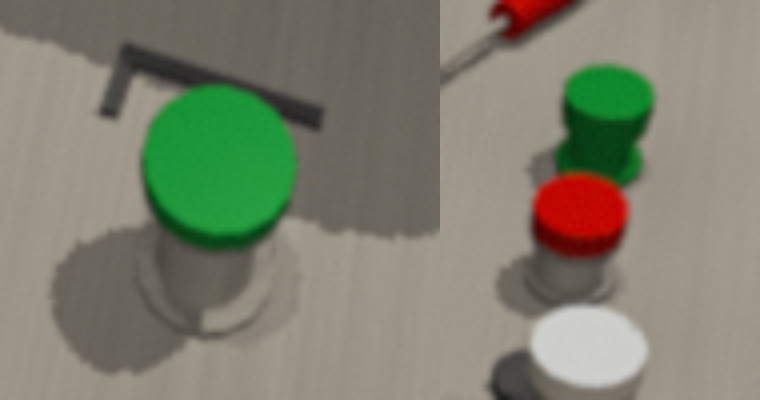

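View pics/both.png

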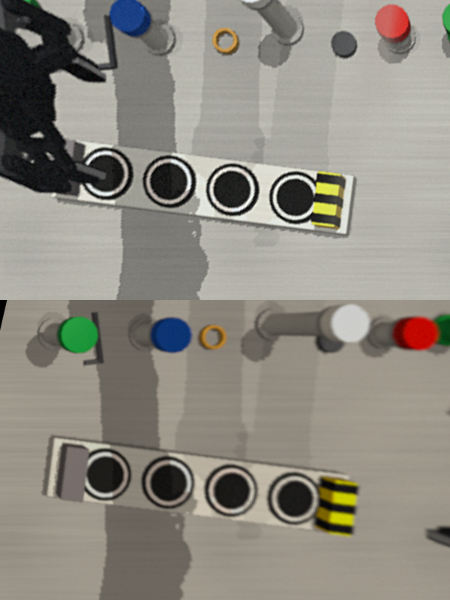

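Crop: the left one is a metal tube with a green cap, the real nipple_green. The right-hand short one is green all over, so it stays put. The ortho views show the stripes beyond mark_d.

| Item | World x, y | Goes to |
|---|---|---|
| white | .431, -.076 | d |
| green | .445, .224 | c |
| blue | .445, .099 | b |
| red | .443, -.228 | a |
| mark a | .632, .160 | |
| mark b | .643, .0755 | |
| mark c | .653, -.009 | |
| mark d | .664, -.093 | |

Heights, radii and the 85 mm spacing all agree with what was given. Tool x is world y, tool y is world x, and tool z points down. I'll start with white.

```bash
python3 -m creep '[[-1,[-0.12,-0.34,0],0],[-1,[-0.12,-0.34,0],0],[-1,[-0.12,-0.34,0],0],[-1,[-0.12,-0.34,0],0],[-1,[-0.12,-0.34,0],0],[-1,[-0.12,-0.34,0],0],[-1,[-0.12,-0.34,0],0],[-1,[-0.12,-0.34,0],0],[-1,[0,0,0],0],[-1,[0,0,0],0],[-1,[0,0,0],0]]' 60
cat >> m.py <<'E'
def go(x,y,z):
    from workcell import arm
    s=arm.read_state(); p=np.array(s['tool_pos']); q=s['orientation']
    from scipy.spatial.transform import Rotation as Ro
    r=Ro.from_quat([q[1],q[2],q[3],q[0]]); print('t',round(s['t'],2),'pos',p.round(4),'w',round(s['gripper_width'],4),'F',np.round(s['ft_force'],1),'units',(r.inv().apply(np.array([x,y,z])-p)/.08).round(3))
E
python3 -c "from m import *;go(.4313,-.076,.076)"
```

```text
t: 1.02
tool_pos: [0.4328, -0.0766, 0.2314]
orientation: [0.0, 0.707, 0.707, 0.0]
ft_force: [0.5, -0.1, 0.1]
gripper_width: 0.0854
grip_force: 0.0
t 1.02 pos [ 0.4328 -0.0766  0.2314] w 0.0854 F [ 0.5 -0.1  0.1] units [ 0.006 -0.02   1.942]
```

```bash
python3 -m creep '[[-1,[0,-0.01,0.3],0],[-1,[0,0,0.3],0],[-1,[0,0,0.3],0],[-1,[0,0,0.3],0],[-1,[0,0,0.3],0],[-1,[0,0,0.2],0],[-1,[0,0,0.12],0],[-1,[0,0,0.1],0],[-1,[0,0,0],0],[-1,[0,0,0],0]]'
python3 -m creep '[[1,[0,0,0],0],[1,[0,0,0],0],[1,[0,0,0],0],[1,[0,0,0],0],[1,[0,0,0],0],[1,[0,0,0],0],[1,[0,0,0],0],[1,[0,0,0],0],[1,[0,0,0],0],[1,[0,0,0],0]]' 60
python3 -c "
from m import *;go(.664,-.093,.2)
from workcell import vision
p,d=vision.snapshot('side');cv2.imwrite('pics/g1.png',cv2.resize(p[80:320,260:580,::-1],(640,480)))"
```

```text
t: 1.85
tool_pos: [0.4324, -0.0766, 0.0779]
orientation: [0.0, 0.707, 0.707, 0.0]
ft_force: [-0.4, 0.8, 0.4]
gripper_width: 0.0855
grip_force: 0.0
t: 2.68
tool_pos: [0.4323, -0.0769, 0.0788]
orientation: [0.0, 0.707, 0.707, 0.001]
ft_force: [-1.3, 0.7, 5.4]
gripper_width: 0.0422
grip_force: 60.0
t 2.68 pos [ 0.4323 -0.0769  0.0788] w 0.0422 F [-1.3  0.7  5.4] units [-0.2    2.898 -1.511]
```

View pics/g1.png

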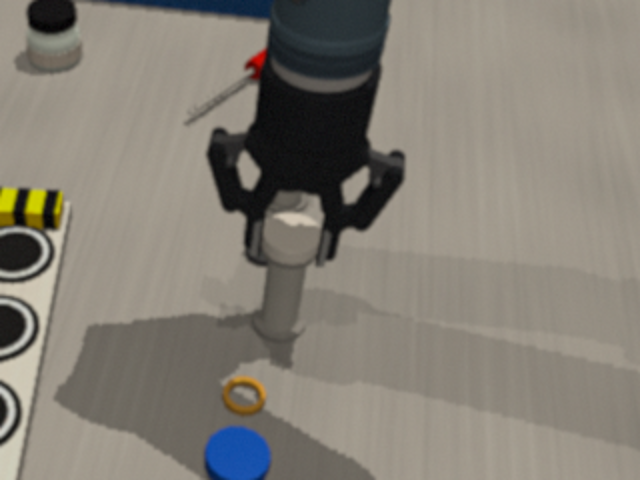

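White's cap sits between the pads (crop about (290,235)) and it's still upright. Next: lift, carry to mark_d and check.

```bash
python3 -m creep '[[1,[0,0,-0.05],0],[1,[0,0,-0.15],0],[1,[0,0,-0.25],0],[1,[0,0,-0.25],0],[1,[0,0.1,-0.1],0],[1,[0,0.2,0],0],[1,[0,0.3,0],0],[1,[0,0.3,0],0],[1,[-0.05,0.3,0],0],[1,[-0.05,0.3,0],0],[1,[-0.05,0.3,0],0],[1,[-0.05,0.3,0],0]]'
python3 -m creep '[[1,[0,0.3,0],0],[1,[0,0.25,0],0],[1,[0,0.15,0],0],[1,[0,0.1,0],0],[1,[0,0,0],0],[1,[0,0,0],0],[1,[0,0,0],0]]'
python3 -c "from m import *;go(.664,-.093,.0965)"
```

```text
t: 3.73
tool_pos: [0.6007, -0.0927, 0.1406]
orientation: [-0.0, 0.707, 0.707, -0.0]
ft_force: [0.6, -0.1, -1.7]
gripper_width: 0.0421
grip_force: 61.0
t: 4.32
tool_pos: [0.6623, -0.0929, 0.141]
orientation: [-0.001, 0.707, 0.707, -0.001]
ft_force: [-0.1, -0.7, -2.1]
gripper_width: 0.0418
grip_force: 61.2
t 4.32 pos [ 0.6623 -0.0929  0.141 ] w 0.0418 F [-0.1 -0.7 -2.1] units [-0.001  0.022  0.556]
```

```bash
python3 -m creep '[[1,[0,0.02,0.1],0],[1,[0,0,0.15],0],[1,[0,0,0.12],0],[1,[0,0,0.07],0],[1,[0,0,0.04],0],[1,[0,0,0.02],0],[1,[0,0,0.01],0],[1,[0,0,0.01],0],[1,[0,0,0],0],[1,[0,0,0],0]]'
python3 -c "from m import *;go(.664,-.093,.0965)
from workcell import vision
p,d=vision.snapshot('side');cv2.imwrite('pics/g2.png',cv2.resize(p[80:320,160:480,::-1],(640,480)))"
```

```text
t: 5.15
tool_pos: [0.6656, -0.0928, 0.1006]
orientation: [0.0, 0.707, 0.707, 0.0]
ft_force: [0.2, 0.4, -1.6]
gripper_width: 0.042
grip_force: 61.2
t 5.15 pos [ 0.6656 -0.0928  0.1006] w 0.042 F [ 0.2  0.4 -1.6] units [-0.002 -0.021  0.051]
```

View pics/g2.png

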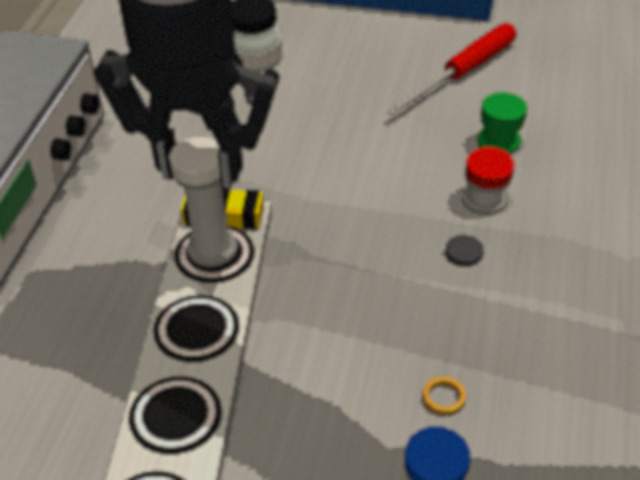

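It's upright over mark_d, base near crop (212,250), about 3 mm above the mark. I'll ease it down and watch the force.

```bash
python3 -m creep '[[1,[0,0,0.0125],0],[1,[0,0,0],0],[1,[0,0,0.0125],0],[1,[0,0,0],0],[1,[0,0,0.0125],0],[1,[0,0,0],0],[1,[0,0,0],0]]'
python3 -c "from m import *;go(.664,-.093,.0965)"
```

```text
t: 5.78
tool_pos: [0.6653, -0.0928, 0.0971]
orientation: [0.0, 0.707, 0.707, 0.0]
ft_force: [0.5, -0.4, -1.1]
gripper_width: 0.0418
grip_force: 61.3
t 5.78 pos [ 0.6653 -0.0928  0.0971] w 0.0418 F [ 0.5 -0.4 -1.1] units [-0.003 -0.016  0.008]
```

```bash
python3 -m creep '[[1,[0,0,0.0125],0],[1,[0,0,0],0],[1,[0,0,0],0]]'
python3 -m creep '[[1,[0,0,0.008],0],[1,[0,0,0],0],[1,[0,0,0],0]]'
```

```text
t: 6.03
tool_pos: [0.6654, -0.0929, 0.097]
orientation: [0.0, 0.707, 0.707, 0.0]
ft_force: [-2.2, -0.1, 4.5]
gripper_width: 0.0421
grip_force: 61.6
t: 6.28
tool_pos: [0.6655, -0.0929, 0.097]
orientation: [0.0, 0.707, 0.707, 0.0]
ft_force: [-3.3, 0.6, 7.2]
gripper_width: 0.0417
grip_force: 61.9
```

Contact. Next: release, rise, and head over to green.

```bash
python3 -m creep '[[0.3,[0,0,0],0],[-0.2,[0,0,0],0],[-1,[0,0,0],0],[-1,[0,0,0],0],[-1,[0,0,0],0],[-1,[0,0,0],0],[-1,[0,0,-0.1],0],[-1,[0,0,-0.2],0],[-1,[0,0,-0.3],0],[-1,[0,0,-0.3],0],[-1,[0,0,-0.1],0]]'
python3 -m creep '[[-1,[0.2,-0.14,0],0],[-1,[0.38,-0.26,0],0],[-1,[0.38,-0.26,0],0],[-1,[0.38,-0.26,0],0],[-1,[0.38,-0.26,0],0],[-1,[0.38,-0.26,0],0],[-1,[0.38,-0.26,0],0],[-1,[0.38,-0.26,0],0],[-1,[0.38,-0.26,0],0],[-1,[0.38,-0.26,0],0],[-1,[0.34,-0.26,0],0],[-1,[0,0,0],0]]'
python3 -m creep '[[-1,[0,0,0],0],[-1,[0,0,0],0]]'
python3 -c "
from m import *;go(.4454,.2237,.056)
from workcell import vision
for n in ['scene']:
    p,d=vision.snapshot(n); cv2.imwrite(f'pics/{n}1.png',p[:,:,::-1])
    np.save(f'pics/{n}1.npy',d); np.savez(f'pics/{n}1.npz',**vision.camera_info(n))
im,d,K,R,t=load('scene1');P=cloud(d,K,R,t)
m=(abs(P[...,2]-.123)<.005)&(np.hypot(P[...,0]-.664,P[...,1]+.093)<.04)&(d>0)
print(m.sum(),cv2.minEnclosingCircle(P[m][:,:2].astype(np.float32)))"
```

```text
t: 7.2
tool_pos: [0.668, -0.0932, 0.1804]
orientation: [0.003, 0.707, 0.707, 0.002]
ft_force: [-0.1, -0.7, 1.6]
gripper_width: 0.0855
grip_force: 0.0
t: 8.2
tool_pos: [0.4404, 0.2317, 0.1754]
orientation: [-0.002, 0.703, 0.712, 0.0]
ft_force: [0.8, 0.5, -0.4]
gripper_width: 0.0854
grip_force: 0.0
t: 8.37
tool_pos: [0.4462, 0.2235, 0.1754]
orientation: [0.0, 0.707, 0.707, -0.0]
ft_force: [0.2, -0.5, 0.0]
gripper_width: 0.0852
grip_force: 0.0
t 8.37 pos [0.4462 0.2235 0.1754] w 0.0852 F [ 0.2 -0.5  0. ] units [ 0.004 -0.011  1.492]
645 ((0.6647722721099854, -0.09200438857078552), 0.02252279594540596)
```

View pics/scene1.png

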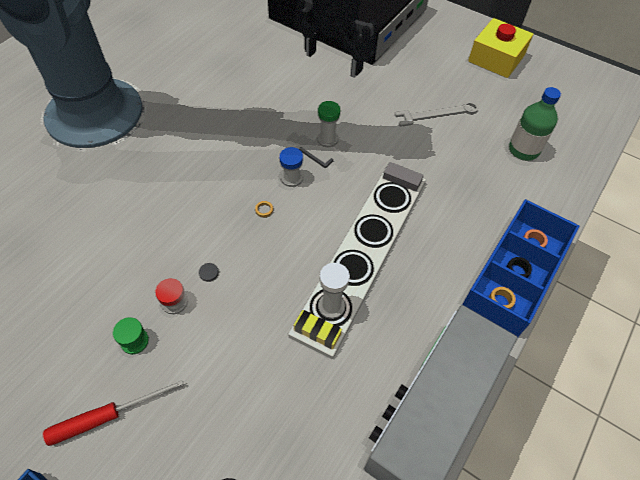

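White stands upright on mark_d at (333,305), cap centre (.665,-.092). I'm not sure where the gripper appears in this view, so I'll project the TCP before going down.

```bash
python3 -c "
from m import *
im,d,K,R,t=load('scene1')
for X in ([.446,.2235,.1754],[.4454,.2237,.085],[.446,.2235,.30]):
    c=K@(R@np.array(X)+t); print(c[:2]/c[2])
P=cloud(d,K,R,t); m=(abs(P[...,2]-.085)<.005)&(np.hypot(P[...,0]-.445,P[...,1]-.2237)<.04)&(d>0)
print(m.sum(),cv2.minEnclosingCircle(P[m][:,:2].astype(np.float32)))"
```

```text
[332.02870652  70.22310456]
[329.80092639 108.2753801 ]
[335.42237026   6.14580884]
324 ((0.4459766447544098, 0.22175051271915436), 0.023899422958493233)
```

The gripper is at (332,70), above green as commanded. Descend and grip.

```bash
python3 -m creep '[[-1,[0,-0.01,0.2],0],[-1,[0,0,0.3],0],[-1,[0,0,0.3],0],[-1,[0,0,0.3],0],[-1,[0,0,0.2],0],[-1,[0,0,0.12],0],[-1,[0,0,0.07],0],[-1,[0,0,0],0],[-1,[0,0,0],0]]'
python3 -m creep '[[1,[0,0,0],0],[1,[0,0,0],0],[1,[0,0,0],0],[1,[0,0,0],0],[1,[0,0,0],0],[1,[0,0,0],0],[1,[0,0,0],0],[1,[0,0,0],0],[1,[0,0,0],0],[1,[0,0,0],0]]' 60
python3 -c "from m import *;go(.653,-.0088,.14)"
```

```text
t: 9.17
tool_pos: [0.4462, 0.2237, 0.0567]
orientation: [0.0, 0.708, 0.707, 0.0]
ft_force: [-0.2, 0.1, -0.1]
gripper_width: 0.0856
grip_force: 0.0
t: 10.0
tool_pos: [0.4456, 0.2246, 0.0574]
orientation: [0.0, 0.707, 0.707, 0.001]
ft_force: [-1.7, -0.1, 6.7]
gripper_width: 0.0424
grip_force: 60.2
t 10.0 pos [0.4456 0.2246 0.0574] w 0.0424 F [-1.7 -0.1  6.7] units [-2.917  2.593 -1.032]
```

```bash
python3 -m creep '[[1,[0,0,-0.05],0],[1,[0,0,-0.15],0],[1,[0,0,-0.25],0],[1,[0,0,-0.25],0],[1,[-0.1,0.1,-0.1],0],[1,[-0.2,0.2,0],0],[1,[-0.3,0.26,0],0],[1,[-0.3,0.26,0],0],[1,[-0.3,0.26,0],0],[1,[-0.3,0.26,0],0],[1,[-0.3,0.26,0],0],[1,[-0.3,0.26,0],0]]'
python3 -m creep '[[1,[-0.3,0.26,0],0],[1,[-0.25,0.22,0],0],[1,[-0.17,0.15,0],0],[1,[-0.1,0.1,0],0],[1,[0,0,0],0],[1,[0,0,0],0],[1,[0,0,0],0]]'
python3 -c "from m import *;go(.653,-.0088,.075)"
```

```text
t: 11.0
tool_pos: [0.5937, 0.0546, 0.1193]
orientation: [-0.001, 0.707, 0.707, -0.001]
ft_force: [-0.1, 1.2, -2.4]
gripper_width: 0.0422
grip_force: 61.3
t: 11.58
tool_pos: [0.6509, -0.0071, 0.1195]
orientation: [-0.002, 0.706, 0.708, -0.0]
ft_force: [-1.4, 0.7, -2.6]
gripper_width: 0.0424
grip_force: 61.3
t 11.58 pos [ 0.6509 -0.0071  0.1195] w 0.0424 F [-1.4  0.7 -2.6] units [-0.022  0.028  0.556]
```

```bash
python3 -m creep '[[1,[-0.005,0.005,0.1],0],[1,[0,0,0.15],0],[1,[0,0,0.12],0],[1,[0,0,0.07],0],[1,[0,0,0.04],0],[1,[0,0,0.02],0],[1,[0,0,0.01],0],[1,[0,0,0],0],[1,[0,0,0],0]]'
python3 -c "from m import *;go(.653,-.0088,.0757)"
```

```text
t: 12.33
tool_pos: [0.6533, -0.0101, 0.08]
orientation: [0.0, 0.707, 0.707, 0.0]
ft_force: [-0.1, -0.3, -2.9]
gripper_width: 0.0422
grip_force: 61.4
t 12.33 pos [ 0.6533 -0.0101  0.08  ] w 0.0422 F [-0.1 -0.3 -2.9] units [ 0.016 -0.004  0.053]
```

```bash
python3 -m creep '[[1,[0.015,0,0.0125],0],[1,[0,0,0],0],[1,[0,0,0.0125],0],[1,[0,0,0],0],[1,[0,0,0.0125],0],[1,[0,0,0],0],[1,[0,0,0],0]]'
python3 -m creep '[[1,[0,0,0.0125],0],[1,[0,0,0],0],[1,[0,0,0],0]]'
python3 -m creep '[[1,[0,0,0.005],0],[1,[0,0,0],0],[1,[0,0,0],0]]'
```

```text
t: 12.92
tool_pos: [0.6527, -0.0088, 0.0763]
orientation: [-0.0, 0.707, 0.707, -0.0]
ft_force: [0.1, -0.0, -2.6]
gripper_width: 0.0422
grip_force: 61.4
t: 13.17
tool_pos: [0.653, -0.0088, 0.0756]
orientation: [0.0, 0.707, 0.707, 0.0]
ft_force: [-0.4, 1.1, -2.0]
gripper_width: 0.0421
grip_force: 61.4
t: 13.42
tool_pos: [0.653, -0.0088, 0.0756]
orientation: [0.0, 0.707, 0.707, 0.0]
ft_force: [-1.6, 0.4, 2.0]
gripper_width: 0.0423
grip_force: 61.5
```

```bash
python3 -m creep '[[0.3,[0,0,0],0],[-0.2,[0,0,0],0],[-1,[0,0,0],0],[-1,[0,0,0],0],[-1,[0,0,0],0],[-1,[0,0,0],0],[-1,[0,0,-0.1],0],[-1,[0,0,-0.2],0],[-1,[0,0,-0.3],0],[-1,[0,0,-0.2],0],[-1,[0,0,-0.1],0]]'
python3 -m creep '[[-1,[0.12,-0.2,0],0],[-1,[0.16,-0.3,0],0],[-1,[0.16,-0.3,0],0],[-1,[0.16,-0.3,0],0],[-1,[0.16,-0.3,0],0],[-1,[0.16,-0.3,0],0],[-1,[0.16,-0.3,0],0],[-1,[0.16,-0.3,0],0],[-1,[0.11,-0.3,0],0],[-1,[0,0,0],0],[-1,[0,0,0],0],[-1,[0,0,0],0]]'
python3 -c "
from m import *;go(.4451,.099,.036)
from workcell import vision
for n in ['scene']:
    p,d=vision.snapshot(n); cv2.imwrite(f'pics/{n}2.png',p[:,:,::-1])
    np.save(f'pics/{n}2.npy',d); np.savez(f'pics/{n}2.npz',**vision.camera_info(n))
im,d,K,R,t=load('scene2');P=cloud(d,K,R,t)
for x,y,z in [(.664,-.093,.123),(.653,-.009,.103)]:
  m=(abs(P[...,2]-z)<.005)&(np.hypot(P[...,0]-x,P[...,1]-y)<.04)&(d>0)
  print(m.sum(),cv2.minEnclosingCircle(P[m][:,:2].astype(np.float32)))"
```

```text
t: 14.33
tool_pos: [0.6549, -0.0088, 0.1507]
orientation: [0.002, 0.707, 0.707, 0.002]
ft_force: [0.4, -0.8, 0.5]
gripper_width: 0.0856
grip_force: 0.0
t: 15.33
tool_pos: [0.4455, 0.099, 0.1474]
orientation: [0.0, 0.707, 0.707, 0.001]
ft_force: [0.4, -0.0, 0.6]
gripper_width: 0.0855
grip_force: 0.0
t 15.33 pos [0.4455 0.099  0.1474] w 0.0855 F [ 0.4 -0.   0.6] units [-0.    -0.007  1.393]
643 ((0.6640174984931946, -0.09234733134508133), 0.02257610112428665)
534 ((0.6518151164054871, -0.009839070960879326), 0.02261229418218136)
```

Green is on mark_c at (.652,-.010). Now blue.

```bash
python3 -m creep '[[-1,[0,0,0.2],0],[-1,[0,0,0.3],0],[-1,[0,0,0.3],0],[-1,[0,0,0.3],0],[-1,[0,0,0.15],0],[-1,[0,0,0.09],0],[-1,[0,0,0.05],0],[-1,[0,0,0],0],[-1,[0,0,0],0]]'
python3 -m creep '[[1,[0,0,0],0],[1,[0,0,0],0],[1,[0,0,0],0],[1,[0,0,0],0],[1,[0,0,0],0],[1,[0,0,0],0],[1,[0,0,0],0],[1,[0,0,0],0],[1,[0,0,0],0],[1,[0,0,0],0]]' 60
python3 -c "from m import *;go(.6426,.0757,.1)"
```

```text
t: 16.13
tool_pos: [0.4459, 0.0992, 0.0364]
orientation: [0.0, 0.707, 0.707, 0.001]
ft_force: [0.5, -0.2, 0.1]
gripper_width: 0.0851
grip_force: 0.0
t: 16.97
tool_pos: [0.4453, 0.0994, 0.0368]
orientation: [0.0, 0.707, 0.707, 0.0]
ft_force: [-0.2, 1.0, 5.5]
gripper_width: 0.0421
grip_force: 60.0
t 16.97 pos [0.4453 0.0994 0.0368] w 0.0421 F [-0.2  1.   5.5] units [-0.296  2.467 -0.788]
```

```bash
python3 -m creep '[[1,[0,0,-0.05],0],[1,[0,0,-0.15],0],[1,[0,0,-0.25],0],[1,[0,0,-0.25],0],[1,[0,0.1,-0.1],0],[1,[0,0.2,0],0],[1,[-0.05,0.3,0],0],[1,[-0.05,0.3,0],0],[1,[-0.05,0.3,0],0],[1,[-0.05,0.3,0],0],[1,[-0.05,0.3,0],0],[1,[-0.05,0.3,0],0]]'
python3 -m creep '[[1,[0,0.2,0],0],[1,[0,0.1,0],0],[1,[0,0.07,0],0],[1,[0,0,0],0],[1,[0,0,0],0],[1,[0,0,0],0],[1,[0,0,0],0]]'
python3 -c "from m import *;go(.6426,.0757,.0553)"
```

```text
t: 17.97
tool_pos: [0.6138, 0.0747, 0.0987]
orientation: [-0.0, 0.707, 0.707, -0.001]
ft_force: [-0.2, 0.2, -1.6]
gripper_width: 0.0421
grip_force: 61.2
t: 18.55
tool_pos: [0.6412, 0.0755, 0.0996]
orientation: [-0.0, 0.707, 0.707, -0.0]
ft_force: [-0.1, 0.0, -1.7]
gripper_width: 0.0421
grip_force: 61.2
t 18.55 pos [0.6412 0.0755 0.0996] w 0.0421 F [-0.1  0.  -1.7] units [0.002 0.019 0.554]
```

```bash
python3 -m creep '[[1,[0,0.005,0.1],0],[1,[0,0,0.15],0],[1,[0,0,0.12],0],[1,[0,0,0.07],0],[1,[0,0,0.04],0],[1,[0,0,0.02],0],[1,[0,0,0.01],0],[1,[0,0,0.0125],0],[1,[0,0,0],0],[1,[0,0,0],0]]'
python3 -m creep '[[1,[0,0,0.0125],0],[1,[0,0,0],0],[1,[0,0,0.0125],0],[1,[0,0,0],0],[1,[0,0,0],0]]'
python3 -c "from m import *;go(.6426,.0757,.0553)"
```

```text
t: 19.38
tool_pos: [0.6432, 0.0753, 0.0585]
orientation: [0.0, 0.707, 0.707, 0.0]
ft_force: [-0.6, 0.4, -2.1]
gripper_width: 0.0422
grip_force: 61.2
t: 19.8
tool_pos: [0.6427, 0.0752, 0.0559]
orientation: [-0.0, 0.707, 0.707, -0.0]
ft_force: [-0.0, -1.2, -0.7]
gripper_width: 0.042
grip_force: 61.2
t 19.8 pos [0.6427 0.0752 0.0559] w 0.042 F [-0.  -1.2 -0.7] units [ 0.006 -0.001  0.008]
```

```bash
python3 -m creep '[[1,[0,0,0.01],0],[1,[0,0,0],0],[1,[0,0,0],0]]'
python3 -m creep '[[1,[0,0,0.005],0],[1,[0,0,0],0],[1,[0,0,0],0]]'
```

```text
t: 20.05
tool_pos: [0.6427, 0.0752, 0.0551]
orientation: [-0.0, 0.707, 0.707, -0.0]
ft_force: [0.4, -0.6, -2.5]
gripper_width: 0.0424
grip_force: 61.2
t: 20.3
tool_pos: [0.6428, 0.0753, 0.055]
orientation: [-0.0, 0.707, 0.707, 0.0]
ft_force: [0.3, 0.2, -0.8]
gripper_width: 0.0424
grip_force: 61.3
```

```bash
python3 -m creep '[[1,[0,0,0.006],0],[1,[0,0,0],0],[1,[0,0,0],0]]'
```

```text
t: 20.55
tool_pos: [0.6429, 0.0753, 0.055]
orientation: [-0.0, 0.707, 0.707, 0.0]
ft_force: [-2.7, -0.5, 3.8]
gripper_width: 0.0422
grip_force: 61.6
```

```bash
python3 -m creep '[[0.3,[0,0,0],0],[-0.2,[0,0,0],0],[-1,[0,0,0],0],[-1,[0,0,0],0],[-1,[0,0,0],0],[-1,[0,0,0],0],[-1,[0,0,-0.1],0],[-1,[0,0,-0.3],0],[-1,[0,0,-0.3],0],[-1,[0,-0.1,-0.3],0],[-1,[0,-0.29,-0.2],0],[-1,[0,-0.3,0],0]]'
python3 -m creep '[[-1,[0,-0.3,0],0],[-1,[0,-0.3,0],0],[-1,[-0.1,-0.3,0],0],[-1,[-0.25,-0.3,0],0],[-1,[-0.35,-0.3,0],0],[-1,[-0.35,-0.2,0],0],[-1,[-0.35,-0.1,0],0],[-1,[-0.35,0,0],0],[-1,[-0.35,0,0],0],[-1,[-0.35,0,0],0],[-1,[-0.35,0,0],0],[-1,[-0.35,0,0],0]]'
python3 -m creep '[[-1,[-0.35,0,0],0],[-1,[-0.3,0,0],0],[-1,[0,0,0],0],[-1,[0,0,0],0],[-1,[0,0,0],0]]'
python3 -c "
from m import *;go(.4434,-.228,.018)
from workcell import vision
for n in ['side']:
    p,d=vision.snapshot(n); cv2.imwrite(f'pics/{n}3.png',p[:,:,::-1])
    np.save(f'pics/{n}3.npy',d); np.savez(f'pics/{n}3.npz',**vision.camera_info(n))
im,d,K,R,t=load('side3');P=cloud(d,K,R,t)
for x,y,z in [(.664,-.093,.123),(.653,-.009,.103),(.643,.0755,.083),(.4434,-.228,.045)]:
  m=(abs(P[...,2]-z)<.005)&(np.hypot(P[...,0]-x,P[...,1]-y)<.035)&(d>0)
  print(m.sum(),m.any() and cv2.minEnclosingCircle(P[m][:,:2].astype(np.float32)))"
```

```text
t: 21.55
tool_pos: [0.5917, 0.0757, 0.156]
orientation: [0.003, 0.707, 0.707, 0.004]
ft_force: [0.9, 0.8, 0.2]
gripper_width: 0.0854
grip_force: 0.0
t: 22.55
tool_pos: [0.4438, -0.1782, 0.1513]
orientation: [0.001, 0.707, 0.707, 0.001]
ft_force: [0.6, -0.4, -0.0]
gripper_width: 0.0849
grip_force: 0.0
t: 22.97
tool_pos: [0.4438, -0.2281, 0.1506]
orientation: [-0.0, 0.707, 0.707, 0.0]
ft_force: [-0.3, -0.2, -0.1]
gripper_width: 0.0855
grip_force: 0.0
t 22.97 pos [ 0.4438 -0.2281  0.1506] w 0.0855 F [-0.3 -0.2 -0.1] units [-0.    -0.005  1.658]
449 ((0.6643651127815247, -0.09027468413114548), 0.022665953263640404)
540 ((0.6514835357666016, -0.009761124849319458), 0.023117918521165848)
647 ((0.6422049403190613, 0.07554848492145538), 0.022415906190872192)
343 ((0.44421228766441345, -0.22734616696834564), 0.022916549816727638)
```

View pics/side3.png

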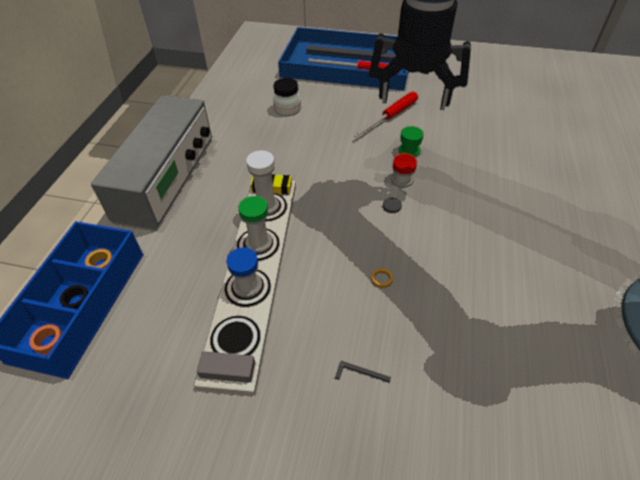

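White, green and blue stand on d, c and b; the side view shows their caps at (261,160), (254,208) and (242,262). Red at (404,163) is under the gripper and the all-green look-alike at (412,137) is 87 mm away. Gripping red.

```bash
python3 -m creep '[[-1,[0,0,0.2],0],[-1,[0,0,0.3],0],[-1,[0,0,0.3],0],[-1,[0,0,0.3],0],[-1,[0,0,0.25],0],[-1,[0,0,0.15],0],[-1,[0,0,0.09],0],[-1,[0,0,0.06],0],[-1,[0,0,0],0],[-1,[0,0,0],0]]'
python3 -m creep '[[1,[0,0,0],0],[1,[0,0,0],0],[1,[0,0,0],0],[1,[0,0,0],0],[1,[0,0,0],0],[1,[0,0,0],0],[1,[0,0,0],0],[1,[0,0,0],0],[1,[0,0,0],0],[1,[0,0,0],0]]' 60
python3 -c "from m import *;go(.632,.1599,.1)"
```

```text
t: 23.85
tool_pos: [0.4443, -0.2284, 0.0189]
orientation: [0.0, 0.707, 0.707, 0.0]
ft_force: [-0.7, -0.9, 0.1]
gripper_width: 0.0858
grip_force: 0.0
t: 24.68
tool_pos: [0.4443, -0.2292, 0.0193]
orientation: [0.001, 0.707, 0.707, 0.0]
ft_force: [-1.2, 0.2, 6.3]
gripper_width: 0.0419
grip_force: 60.2
t 24.68 pos [ 0.4443 -0.2292  0.0193] w 0.0419 F [-1.2  0.2  6.3] units [ 4.864  2.346 -1.007]
```

```bash
python3 -m creep '[[1,[0,0,-0.05],0],[1,[0,0,-0.15],0],[1,[0,0,-0.3],0],[1,[0,0,-0.3],0],[1,[0.1,0,-0.2],0],[1,[0.2,0,0],0],[1,[0.3,0,0],0],[1,[0.3,0,0],0],[1,[0.3,0,0],0],[1,[0.3,0,0],0],[1,[0.3,0,0],0],[1,[0.3,0,0],0]]'
python3 -m creep '[[1,[0.3,0,0],0],[1,[0.3,0,0],0],[1,[0.3,0,0],0],[1,[0.3,0,0],0],[1,[0.3,0,0],0],[1,[0.3,0,0],0],[1,[0.3,0.1,0],0],[1,[0.3,0.2,0],0],[1,[0.2,0.3,0],0],[1,[0.15,0.3,0],0],[1,[0.1,0.3,0],0],[1,[0,0.3,0],0]]'
python3 -m creep '[[1,[0,0.3,0],0],[1,[0,0.25,0],0],[1,[0,0.17,0],0],[1,[0,0.1,0],0],[1,[0,0,0],0],[1,[0,0,0],0],[1,[0,0,0],0],[1,[0,0,0],0]]'
python3 -c "from m import *;go(.632,.159,.0375)"
```

```text
t: 25.68
tool_pos: [0.4428, -0.0597, 0.0982]
orientation: [-0.0, 0.707, 0.707, -0.0]
ft_force: [0.2, -0.4, -1.4]
gripper_width: 0.0422
grip_force: 61.0
t: 26.68
tool_pos: [0.5636, 0.1706, 0.098]
orientation: [-0.001, 0.706, 0.709, 0.0]
ft_force: [0.5, 1.2, -1.9]
gripper_width: 0.0422
grip_force: 61.0
t: 27.35
tool_pos: [0.6277, 0.1674, 0.098]
orientation: [-0.001, 0.707, 0.707, -0.001]
ft_force: [-0.7, -0.5, -0.6]
gripper_width: 0.0421
grip_force: 61.0
t 27.35 pos [0.6277 0.1674 0.098 ] w 0.0421 F [-0.7 -0.5 -0.6] units [-0.105  0.055  0.757]
```

```bash
python3 -m creep '[[1,[-0.05,0.02,0],0],[1,[-0.045,0.01,0],0],[1,[0,0,0.1],0],[1,[0,0,0.2],0],[1,[0,0,0.2],0],[1,[0,0,0.1],0],[1,[0,0,0.05],0],[1,[0,0,0.03],0],[1,[0,0,0.02],0],[1,[0,0,0],0],[1,[0,0,0],0],[1,[0,0,0],0]]'
python3 -c "from m import *;go(.632,.159,.0375)"
```

```text
t: 28.35
tool_pos: [0.6323, 0.1598, 0.0432]
orientation: [0.0, 0.707, 0.707, 0.001]
ft_force: [-0.6, 0.5, -1.4]
gripper_width: 0.0421
grip_force: 61.0
t 28.35 pos [0.6323 0.1598 0.0432] w 0.0421 F [-0.6  0.5 -1.4] units [-0.011 -0.004  0.072]
```

```bash
python3 -m creep '[[1,[-0.01,0,0.02],0],[1,[0,0,0.0125],0],[1,[0,0,0],0],[1,[0,0,0.0125],0],[1,[0,0,0],0],[1,[0,0,0.0125],0],[1,[0,0,0],0],[1,[0,0,0],0]]'
python3 -m creep '[[1,[0,0,0.006],0],[1,[0,0,0],0],[1,[0,0,0],0]]'
python3 -m creep '[[1,[0,0,0.006],0],[1,[0,0,0],0],[1,[0,0,0],0]]'
```

```text
t: 29.02
tool_pos: [0.6315, 0.1588, 0.0376]
orientation: [-0.0, 0.707, 0.707, -0.0]
ft_force: [-0.2, 0.1, -2.1]
gripper_width: 0.0423
grip_force: 61.0
t: 29.27
tool_pos: [0.6317, 0.1589, 0.0375]
orientation: [-0.0, 0.707, 0.707, 0.0]
ft_force: [-0.9, 0.4, 0.1]
gripper_width: 0.042
grip_force: 61.2
t: 29.52
tool_pos: [0.6317, 0.1589, 0.0375]
orientation: [-0.0, 0.707, 0.707, 0.0]
ft_force: [-2.0, -0.2, 4.3]
gripper_width: 0.0422
grip_force: 61.3
```

Contact. Release, rise clear and check.

```bash
python3 -m creep '[[0.3,[0,0,0],0],[-0.2,[0,0,0],0],[-1,[0,0,0],0],[-1,[0,0,0],0],[-1,[0,0,0],0],[-1,[0,0,0],0],[-1,[0,0,-0.1],0],[-1,[0,0,-0.3],0],[-1,[0,0,-0.3],0],[-1,[0,0,-0.3],0],[-1,[0,0,-0.3],0],[-1,[0,-0.3,-0.2],0]]'
python3 -m creep '[[-1,[0,-0.3,0],0],[-1,[0,-0.3,0],0],[-1,[0,-0.3,0],0],[-1,[0,-0.3,0],0],[-1,[0,-0.3,0],0],[-1,[0,-0.3,0],0],[-1,[0,0,0],0],[-1,[0,0,0],0],[-1,[0,0,0],0],[-1,[0,0,0],0]]'
python3 -c "
from m import *
from workcell import vision
for n in ['scene','side']:
    p,d=vision.snapshot(n); cv2.imwrite(f'pics/{n}4.png',p[:,:,::-1])
    np.save(f'pics/{n}4.npy',d); np.savez(f'pics/{n}4.npz',**vision.camera_info(n))
    im,d,K,R,t=load(n+'4');P=cloud(d,K,R,t)
    for x,y,z in [(.664,-.093,.123),(.653,-.009,.103),(.643,.0755,.083),(.632,.16,.063)]:
      m=(abs(P[...,2]-z)<.005)&(np.hypot(P[...,0]-x,P[...,1]-y)<.035)&(d>0)
      print(m.sum(),m.any() and cv2.minEnclosingCircle(P[m][:,:2].astype(np.float32)))
a=cv2.imread('pics/scene4.png')[130:370,240:460];b=cv2.imread('pics/side4.png')[130:400,180:320]
cv2.imwrite('pics/fin.png',np.hstack([cv2.resize(a,(480,524)),cv2.resize(b,(272,524))]))"
```

```text
t: 30.52
tool_pos: [0.6131, 0.1585, 0.1611]
orientation: [0.003, 0.708, 0.706, 0.004]
ft_force: [2.4, -0.5, 0.9]
gripper_width: 0.0853
grip_force: 0.0
t: 31.35
tool_pos: [0.4651, 0.1589, 0.1575]
orientation: [0.0, 0.707, 0.707, 0.001]
ft_force: [-0.8, -0.1, -0.3]
gripper_width: 0.0856
grip_force: 0.0
645 ((0.6639291048049927, -0.09205061942338943), 0.022356078028678894)
536 ((0.6518459916114807, -0.010453001596033573), 0.022324861958622932)
461 ((0.6425726413726807, 0.07395553588867188), 0.022568760439753532)
397 ((0.6317804455757141, 0.15811844170093536), 0.022936148568987846)
445 ((0.6643611788749695, -0.09081947803497314), 0.022433830425143242)
540 ((0.6519895195960999, -0.008974169380962849), 0.022627364844083786)
650 ((0.6421893835067749, 0.07490382343530655), 0.022393012419342995)
804 ((0.6319751739501953, 0.16026605665683746), 0.02215285785496235)
```

View pics/fin.png

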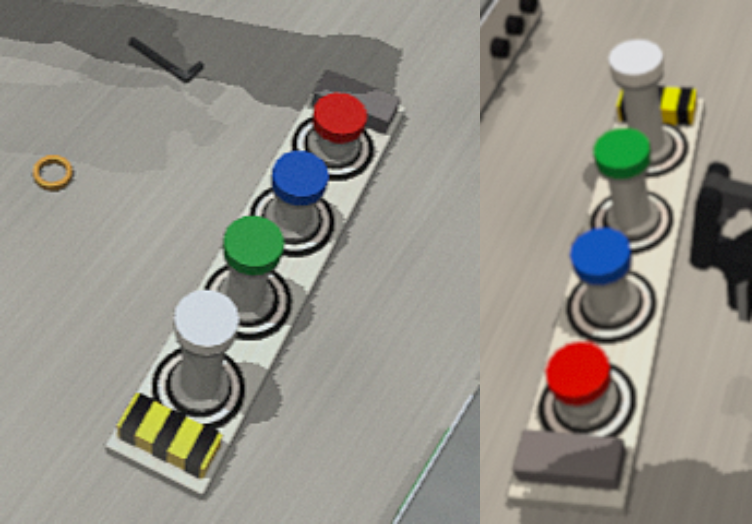

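All four stand upright inside their rings, about 2 mm from centre at most. White is next to the stripes (crop (200,385)), then green, blue and red; the gripper is clear.

```bash
python3 -c "from workcell import arm;print(arm.sign_off())"
```

```text
the job is handed in; nothing more can be done
None
```

The four nipples stand upright on their marks, about 2 mm off centre at most, in the order white, green, blue, red from the striped block; the job was handed in at about 31 s.

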